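Seat the V-block against the top stop of the sine plate

TASK

Take the small steel V-block from the bench, lay it V upwards and lengthwise in the guide channel at the foot of the inclined sine plate, and push it gently up the slope, past the sprung latch, until it rests fully home against the top stop with the latch snapped in behind it, ready for the dial indicator. The stop has been set for today's job, so feel for it and never force the block; let go at the end and leave the things around it where they are.

Things in the scene. Friction and masses are not known exactly. Their poses are not given: they have to be found in the camera images.
- v_block: The part: small bright steel V-block, 44 mm long (x), 32 wide (y), 30 high (z), 0.34-0.55 kg, on the bench. Origin at the centre of its underside. A V groove 24 mm wide runs along its top, down to 18.5 mm above the underside; below that its end faces are solid. Same either way round. Can be held across its 32 mm sides or its 44 mm ends.
- ramp: Bare-steel top plate of the sine plate on the bench, rising 12 degrees along its x axis (up the slope); y to the left looking up it, z square to its surface. Origin on the sliding surface at the lower end, centre line, 34 mm above the bench, at a heel lip 4 mm high. Lapped and oiled: a block let go slides back down to the lip (block x = 22 mm) unless the latch bears on it.
- channel_foot (a point): Point on the ramp's surface in the middle of the channel's foot, 24 mm above the lip. Two 8 mm high rails form a channel 33.3 mm wide (0.65 mm play each side of the block). Ramp frame: datum rail's inner face at y = -16.3 mm, x = 0 to 158; short guide's at y = +17.0 mm, x = 0 to 48. No walls at the foot but the lip, nothing above.
- stop_middle (a point): Point on the ramp's surface at x = 130 mm, y = 0: middle of the range where the top stop may be. Stop: rigid block across the channel, 20 mm high, on a head locked with its face anywhere from x = 122 to 138 mm. The setting is not reported and must be felt. Light pressure only: under 18 N. Head parts (y > 28 mm) and dial indicator (y > 53 mm) reach 17 and 21 mm above the surface.
- catch (a joint): Sprung latch on the stop's head, y+ side: a bevelled nose whose tip stands 6 mm into the block's path, 47.5 mm before the stop, top 7 mm above the surface. The block pushes it aside with about 5 N, then slides on easily. Value in m: 0 = out; about 0.005 = riding on the block's side; under 0.001 = snapped in behind a block that is home on the stop, which it holds there.
- ring_gauge: Bystander: setting ring lying on the bench near the V-block, 39 mm across, 14 mm high, dark knurled rim; origin at the centre of its underside.
- tin: Bystander: flat round tin, 48 mm across, 19 mm high, on the bench behind the V-block and ring; origin at the centre of its underside.
Mind the look-alikes: they are no part of the job. What is meant by the v_block is not black, and is the smaller of those in its own colour.

How it is judged (in metres and radians):
On the way, in this order (a step that is already met when the one before it is completed fails the run):
1. the V-block lies flat in the channel on the lower part of the ramp, below the stop (z of v_block in the frame of ramp between -0.002 and 0.002 m and y of v_block in the frame of ramp between -0.003 and 0.003 m and x of v_block in the frame of ramp between 0.015 and 0.075 m and angle between the x axis of v_block and the x axis of ramp, either way round below 0.08 rad), for 0.1 s.
2. the block, still flat in the channel, pushes the sprung latch aside (value of joint catch above 0.003 m and z of v_block in the frame of ramp below 0.003 m and x of v_block in the frame of ramp above 0.045 m), for 0.05 s.
At the end, for the whole second after the job is handed in: The V-block lies flat (within 2 mm), square (within 0.05 rad) and still in the channel at the top of the ramp, home against the stop, with the latch snapped back in behind it (reading under 1.2 mm, which it reaches only behind a block within about 1 mm of the stop), and is let go (x of v_block in the frame of ramp above 0.097 m and z of v_block in the frame of ramp between -0.002 and 0.002 m and y of v_block in the frame of ramp between -0.003 and 0.003 m and angle between the x axis of v_block and the x axis of ramp, either way round below 0.05 rad and linear speed of v_block below 0.01 m/s and value of joint catch below 0.0012 m); the robot touches nothing.
It fails at once if the V-block is forced: the sum of its contact forces with the sine plate, its rails, stop and latch passes 45 N (latched at rest they add up to 20 to 26 N, so some 19 N of push remain) (contact force between v_block and ramp above 45 N).
It fails at once if the setting ring is shifted by more than 15 mm (distance of ring_gauge from where it was at the start of the episode above 0.015 m).
It fails at once if the tin is shifted by more than 15 mm (distance of tin from where it was at the start of the episode above 0.015 m).
It also fails if it takes over 58 s, if anything falls off the work surface, if the arm or the gripper's body presses on something with over 40 N, if the wrist force passes 120 N, or if a joint passes its speed limit or range.

ROBOT

A 7-joint arm with a two-finger parallel gripper is mounted at the origin on a cart in front of the work surface, level with it; the furniture and walls round the work are solid. World frame = base frame: x ahead of the robot, y to its left, z up, the work surface at z = 0. Lengths are in m, angles in degrees, forces in N, time in s.
With the tool pointing down it reaches from about 0.425 to 1.025 m from the base axis. Payload 9.4 kg.
Tool frame: the origin (TCP) lies midway between the tips of the shut fingers; the grasp point (between the pads) lies 19 mm behind it; z points along the fingers, y is the line along which they close (so a half turn about z gives the same grasp; the last joint's range is limited). The gripper opens to 85 mm and grips with 20 to 120 N. Pads are 22 mm wide; open, the fingers measure 114 mm over their backs; the gripper's body (76 mm by 85 mm) begins 54 mm behind the grasp point. The pads swing forward as they close: fully open they stand 13 mm farther back than shut.
Start: joints at [69.975, 34.337, -0.143, 91.639, 0.103, 54.024, -4.572], TCP at [0.195, -0.698, 0.231] pointing down, gripper open.
Joint ranges: [-147.43, 147.43], [-19.82, 112.94], [-74.19, 73.91], [6.32, 146.72], [-59.91, 239.91], [6.04, 106.73], [-150.56, 150.56]. Speed limits (degrees/s): [127.2, 127.2, 172.46, 172.46, 180, 180, 180].

INTERFACE

Orientations are given as [roll, pitch, yaw] about the fixed x, y, z axes, in that order (R = Rz(yaw) Ry(pitch) Rx(roll)).
In Python, from bench import robot, optics gives the robot as it stands. The module is installed in compiled form; this text tells all that it offers.
- The arm moves only by the shell command python3 -m jog FILE [FORCE], which reads ROWS from the file FILE. ROWS is a JSON list of rows, 1 to 5 of them, each of 7 numbers: dx, dy, dz in cm, then a rotation vector rx, ry, rz in units of 2 degrees, then the opening from 0.0 (shut) to 1.0 (fully open); each row is the pose to reach, as a shift and turn from the pose commanded when the command began, along the tool's axes at that moment; what a row does not reach only later rows make up. A row lasts 1/12 s, in which the tool goes at most 0.0417 m and 7.16 degrees, less where a joint would pass 70% of its speed; a pose out of reach is approached as far as the arm can. The fingers move at their own pace and stop on an object; FORCE is the grip in N (left out, the last holds). Time passes only in rows, so rows that do not move let the fingers close. It prints the time, the measured TCP pose, the force, the opening and the grip force at its end. Input that does not fit is refused with a message, and nothing moves.
- robot.sense(): the state, without advancing time (a new reading comes with each control period).
- optics.camera(name): name is "side" or "top"; returns the picture (480x640x3 uint8, red, green, blue); there is no depth.
- optics.camera_model(name): a dict with "fx", "fy", "cx", "cy" (pixels), "pose" (4x4, takes a point from camera to world coordinates). Camera axes: x right, y up, looking along -z (the intrinsics and any distortion apply to the point x, -y, -z); pixel columns grow to the right and rows downward; lengths in m; the calibration is good to about 2 mm. A picture is of the moment at which its call begins. camera_model takes no time and is no camera call.
- robot.finish_job(): hands the job in; it is judged then, once.
Trained networks look in the newest picture that a camera, given by its name, has taken for a name from the list of things; names that differ only in an ending like _2 or _b are one class to them, and where a whole thing is asked for, a point or a joint stands for the part that bears it (a point fixed in the world has none). Each returns a list of dicts, best first, with "conf" (0 to 1); they miss things now and then, are a little off and sometimes report something else, mostly with a low value. They report only what shows in the picture. A call takes as long as a camera call. They do not tell look-alikes from the thing itself.
- optics.find_in(thing, camera): "point" ([x, y, z] in m, in world coordinates, good to about 4 mm: the middle of the surface that is visible of it).
The state is a dict: "time": time; "joint_positions": joint angles; "qvel": joint speeds; "joint_efforts": joint torques, N m; "ee_pos": TCP position; "ee_rot": TCP orientation; "force": force on the tool from outside, world axes, zero at the start; "wrist_torque": the same for the moment, N m; "opening": opening from 0.0 (shut) to 1.0 (fully open); "grasp_force": force on a finger pad.
Only numpy, scipy, OpenCV 4.12 (cv2) and the standard library are available. Lean on these libraries where they do the work, as an engineer would, in place of code of your own. Each camera call takes 0.05 s, during which the arm holds its last target. There are 200 camera calls.

## Working session

There is one attempt and no reset: what is moved stays moved. The work goes in short steps, Python scripts to look and compute and a shell command to move; the robot and the scene stay as the last step left them, time stands still between calls to the robot, and variables do not carry over. Pictures are saved under pics/ and viewed, at most 10 in all, crops included, and the job is handed in when it is done.

```bash
mkdir -p pics; python3 - <<'E'
from bench import robot, optics
import cv2, numpy as np
np.set_printoptions(precision=4,suppress=True)
s=robot.sense(); print(s['time'],s['ee_pos'],s['ee_rot'],s['opening'])
for c in ("side","top"):
    im=optics.camera(c); cv2.imwrite(f"pics/{c}0.png",im[:,:,::-1])
    m=optics.camera_model(c); print(c,{k:(np.array(v) if k=='pose' else v) for k,v in m.items()})
    for t in ("v_block","ramp","channel_foot","stop_middle","catch","ring_gauge","tin"):
        print(t,[(np.round(d['point'],3),round(d['conf'],2)) for d in optics.find_in(t,c)])
E
```

```text
0.0 [ 0.1952 -0.6977  0.2304] [-179.9076    0.0076   15.6293] 1.0013940553847276
side {'fx': 481.86892566992606, 'fy': 481.86892566992606, 'cx': 315.3256342663244, 'cy': 234.32275495351843, 'pose': array([[-0.2891,  0.7143, -0.6374,  0.0887],
       [-0.9573, -0.2109,  0.1978,  0.3345],
       [ 0.0069,  0.6673,  0.7447,  0.7568],
       [ 0.    ,  0.    ,  0.    ,  1.    ]])}
v_block [(array([0.757, 0.088, 0.023]), 0.86), (array([0.603, 0.381, 0.028]), 0.64)]
ramp [(array([0.664, 0.007, 0.061]), 0.69)]
channel_foot [(array([ 0.664, -0.   ,  0.059]), 0.63)]
stop_middle [(array([0.664, 0.003, 0.055]), 0.85), (array([0.641, 0.284, 0.014]), 0.56)]
catch []
ring_gauge [(array([0.643, 0.288, 0.016]), 0.8)]
tin [(array([0.743, 0.184, 0.02 ]), 0.94)]
top {'fx': 555.9209569379052, 'fy': 555.9209569379052, 'cx': 325.05109201810023, 'cy': 242.30366135603606, 'pose': array([[-0.0245,  0.9892, -0.1446,  0.5597],
       [-0.9996, -0.0265, -0.0116,  0.1642],
       [-0.0153,  0.1442,  0.9894,  0.9866],
       [ 0.    ,  0.    ,  0.    ,  1.    ]])}
v_block [(array([0.642, 0.187, 0.024]), 0.97), (array([0.615, 0.378, 0.034]), 0.86), (array([0.76 , 0.087, 0.022]), 0.79)]
ramp []
channel_foot [(array([0.672, 0.003, 0.058]), 0.63)]
stop_middle [(array([ 0.663, -0.002,  0.057]), 0.79)]
catch [(array([0.679, 0.012, 0.058]), 0.72)]
ring_gauge [(array([0.646, 0.283, 0.008]), 0.91)]
tin [(array([0.748, 0.176, 0.019]), 0.61)]
```

View pics/top0.png

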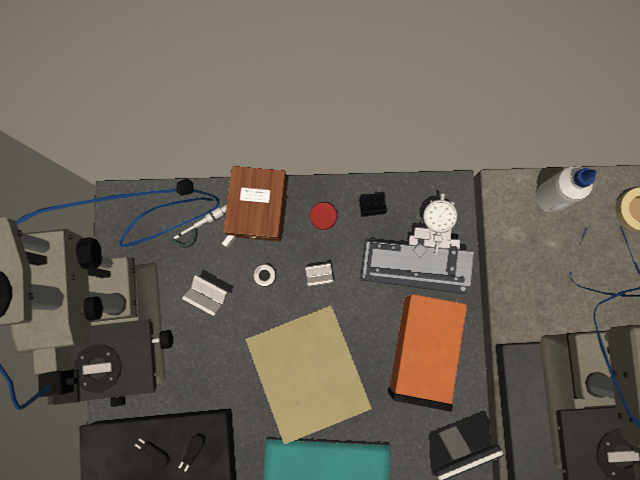

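View pics/side0.png

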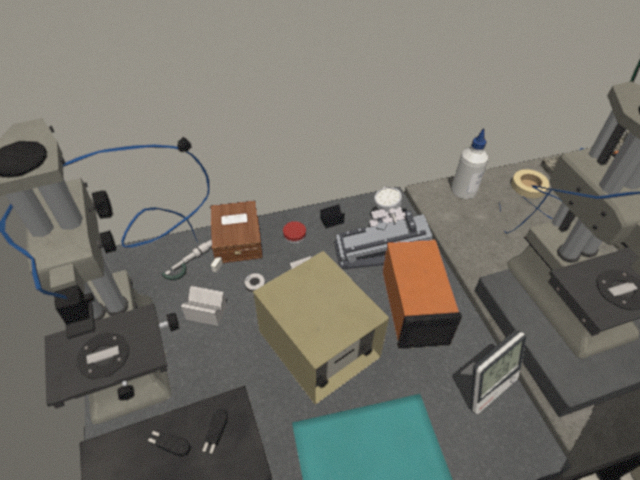

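Candidates for the V-block, top view: the small bright one at (319,273), a larger bright one at (206,293) and a black one at (373,204). The description says not black and the smaller of its colour, so I choose (319,273). I'll check it in a close crop.

```bash
python3 - <<'E'
import cv2
im=cv2.imread("pics/top0.png")
cv2.imwrite("pics/crop1.png",cv2.resize(im[185:305,290:490],None,fx=4,fy=4,interpolation=cv2.INTER_CUBIC))
E
```

```text
(no output)
```

View pics/crop1.png

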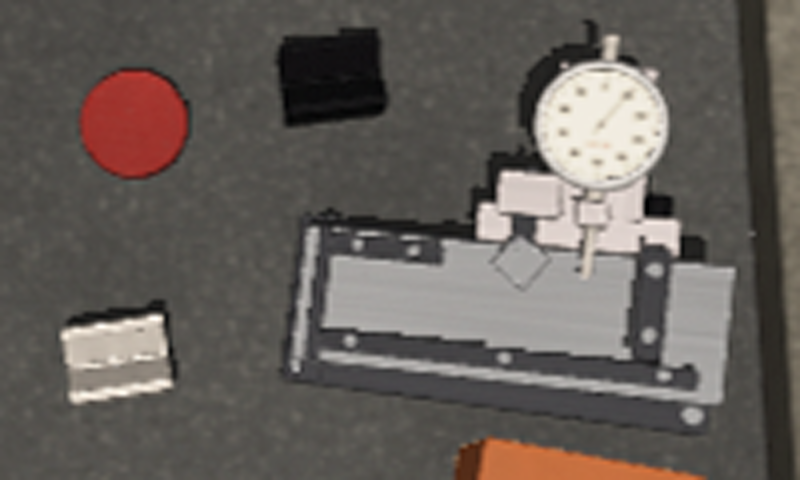

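The crop confirms it: the small bright V-block lies V up with its top centred near crop (118,357), which is pixel (319,274), and its groove runs along image x. The ramp rises to the right, with the lip near crop x≈310, the guide end at (441,252), the latch nose at (520,262) and the stop bar at x≈650. Next I'll average frames for a sharper ramp view and triangulate the boxes.

```bash
cat > h.py <<'E'
import numpy as np, cv2
from bench import robot, optics
from scipy.optimize import least_squares
np.set_printoptions(precision=4,suppress=True)
def proj(c,P):
    m=optics.camera_model(c); T=np.array(m['pose']); p=(np.atleast_2d(P)-T[:3,3])@T[:3,:3]
    return np.c_[m['cx']+m['fx']*p[:,0]/-p[:,2], m['cy']+m['fy']*(-p[:,1])/-p[:,2]]
def ray(c,uv):
    m=optics.camera_model(c); T=np.array(m['pose'])
    d=np.array([(uv[0]-m['cx'])/m['fx'],-(uv[1]-m['cy'])/m['fy'],-1.]); return T[:3,3],T[:3,:3]@d
def onz(c,uv,z):
    o,d=ray(c,uv); return o+d*(z-o[2])/d[2]
def tri(a,b):
    f=lambda P:np.r_[proj('top',P)[0]-a,proj('side',P)[0]-b]
    return least_squares(f,[.6,.1,.05]).x
def avg(c,n=6): return np.mean([optics.camera(c).astype(float) for _ in range(n)],0)[:,:,::-1].astype(np.float32)
E
python3 - <<'E'
from h import *
print('box',tri((332,308),(321,253)),tri((247,341),(256,292)));print('orange',tri((406,297),(386,245)),tri((466,303),(437,241)))
im=avg('top'); np.save('top_avg.npy',im)
c=im[232:298,355:480]; cv2.imwrite('pics/crop2.png',cv2.resize(c,None,fx=6,fy=6,interpolation=cv2.INTER_CUBIC))
for n,p in dict(tl=(62,328),tr=(165,312),br=(173,388),bl=(72,403)).items(): print(n,onz('top',(p[0]/4+290-.4,p[1]/4+185-.4),.03))
g=im.mean(2)
b=(g[258:292,300:340]>130).astype(np.uint8)
n,l,st,ce=cv2.connectedComponentsWithStats(b); i=1+st[1:,4].argmax(); print(st[1:])
pts=cv2.findNonZero(((l>0)).astype(np.uint8)); r=cv2.minAreaRect(pts); print(r, onz('top',(r[0][0]+300,r[0][1]+258),.028))
E
```

```text
box [0.5838 0.1679 0.1266] [0.5358 0.2948 0.1297]
orange [0.5977 0.045  0.0914] [ 0.5857 -0.0522  0.0839]
tl [0.658  0.2109 0.03  ]
tr [0.6638 0.1662 0.03  ]
br [0.6308 0.1636 0.03  ]
bl [0.6255 0.2072 0.03  ]
[[  5   6  28  22 438]]
((18.5895938873291, 16.332368850708008), (18.474946975708008, 25.84972381591797), 81.25383758544922) [0.6441 0.1879 0.028 ][ WARN:0@5.964] global loadsave.cpp:1063 imwrite_ Unsupported depth image for selected encoder is fallbacked to CV_8U.
```

View pics/crop2.png

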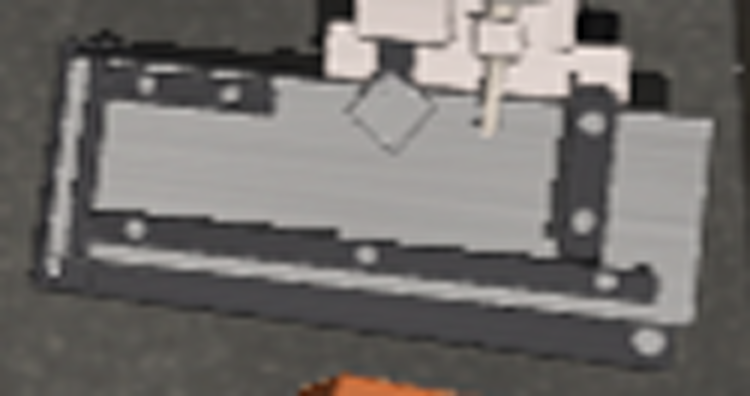

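The averaged crop shows the lip's inner edge at (105,100)-(95,210), the guide's inner edge at (105,99)-(275,115), the datum rail's inner edge at (92,210)-(555,257), its end at about (657,282), and the stop face near (552,215). I'll fit the ramp pose from these.

```bash
cat >> h.py <<'E'
def rampR(yaw,t=12):
    from scipy.spatial.transform import Rotation as R
    return R.from_euler('ZY',[yaw,-t],degrees=True).as_matrix()
E
python3 - <<'E'
from h import *
def px(u,v): return np.array([u/6+355-.42, v/6+232-.42])
# (pixel, axis fixed: 'x' or 'y', value, z)
F=[((105,100),0,0,4),((96,205),0,0,4),((115,100),1,17,0),((270,114),1,17,0),((275,100),0,48,8),
   ((100,211),1,-16.3,8),((330,235),1,-16.3,8),((545,256),1,-16.3,8),((657,282),0,158,8)]
def res(q):
    x0,y0,yaw=q; Rm=rampR(yaw); o=np.array([x0,y0,.034]); r=[]
    for p,a,v,z in F:
        C,d=ray('top',px(*p)); n=Rm[:,2]; t=((o+n*z/1e3-C)@n)/(d@n); L=(C+d*t-o)@Rm
        r.append(1e3*(L[a])-v)
    return np.array(r)
s=least_squares(res,[.66,.07,-95]); print(s.x,s.fun)
x0,y0,yaw=s.x; Rm=rampR(yaw); o=np.array([x0,y0,.034])
for p,z in (((557,185),0),((549,250),0),((393,152),7),((435,108),7),((348,108),7)):
    C,d=ray('top',px(*p)); n=Rm[:,2]; t=((o+n*z/1e3-C)@n)/(d@n); print(p,1e3*((C+d*t-o)@Rm))
print(Rm)
# side check: reproject key pts
P=[o+Rm@np.array(v)/1e3 for v in ((0,17,0),(48,17,0),(0,-16.3,8),(158,-16.3,8))]; print(proj('side',P))
E
```

```text
[  0.6698   0.096  -98.7031] [-0.2429  0.6961 -0.0758  0.1098  0.4595 -0.037  -0.1463  0.1494 -0.9398]
(557, 185) [127.8831   4.8282   0.    ]
(549, 250) [127.4294 -13.4902  -0.    ]
(393, 152) [82.6105  8.679   7.    ]
(435, 108) [92.8794 22.1647  7.    ]
(348, 108) [68.9181 19.8767  7.    ]
[[-0.148   0.9885  0.0315]
 [-0.9669 -0.1513  0.2055]
 [ 0.2079  0.      0.9781]]
[[341.7553 236.5338]
 [365.0939 230.8565]
 [344.1323 246.6153]
 [423.8156 227.3366]]
```

```bash
python3 - <<'E'
from h import *
print('stage',tri((622,456),(622,289)),'knob/col',tri((600,381),(597,233)),'bottle cap',tri((585,178),(480,135)), 'monitor',tri((500,450),(523,337)))
for uv in ((620,95),(560,165),(590,130)):
    for z in (.15,.25,.35,.45):
        P=onz('side',uv,z); print(uv,P,proj('top',P)[0])
E
```

```text
stage [ 0.363  -0.2407  0.156 ] knob/col [ 0.4602 -0.2259  0.1802] bottle cap [ 0.7683 -0.2253  0.1579] monitor [ 0.3602 -0.0879  0.0925]
(620, 95) [ 0.8215 -0.6232  0.15  ] [839.9501 138.9949]
(620, 95) [ 0.7007 -0.4653  0.25  ] [802.3315 204.8817]
(620, 95) [ 0.58   -0.3075  0.35  ] [750.9723 294.8345]
(620, 95) [ 0.4592 -0.1497  0.45  ] [676.6617 424.9852]
(560, 165) [ 0.6467 -0.3371  0.15  ] [665.8885 256.5029]
(560, 165) [ 0.5548 -0.2264  0.25  ] [633.7109 319.743 ]
(560, 165) [ 0.4628 -0.1157  0.35  ] [589.8778 405.8902]
(560, 165) [ 0.3708 -0.005   0.45  ] [526.6556 530.1435]
(590, 130) [ 0.727  -0.4684  0.15  ] [746.9069 201.8079]
(590, 130) [ 0.6218 -0.3361  0.25  ] [712.1572 266.3068]
(590, 130) [ 0.5166 -0.2037  0.35  ] [664.7712 354.26  ]
(590, 130) [ 0.4114 -0.0714  0.45  ] [596.3247 481.3036]
```

The manual's scale: shifts go in cm and turns go in units of 2 degrees. Converting my numbers, -0.2 m is -20, -0.12 m is -12.

```bash
echo '[[0,0,-4,0,0,0,1],[0,0,-8,0,0,0,1],[0,0,-12,0,0,0,1],[0,0,-16,0,0,0,1],[0,0,-20,0,0,0,1]]' > rows.txt && python3 -m jog rows.txt
echo '[[0,0,-4,0,0,0,1],[0,0,-8,0,0,0,1],[0,0,-12,0,0,0,1]]' > rows.txt && python3 -m jog rows.txt
echo '[[2.7,-2.9,0,0,0,0,1],[5.4,-5.8,0,0,0,0,1],[8,-8.8,0,0,0,0,1],[10.7,-11.7,0,0,0,0,1],[13.4,-14.6,0,0,0,0,1]]' > rows.txt && python3 -m jog rows.txt
```

```text
time: 1.52
ee_pos: [0.1952, -0.6978, 0.4335]
ee_rot: [180.0, 0.0, 15.6]
force: [1.0, -1.2, -0.3]
opening: 0.996
grasp_force: 0.0
time: 1.77
ee_pos: [0.1951, -0.6976, 0.5537]
ee_rot: [180.0, -0.0, 15.6]
force: [0.1, -1.7, -0.2]
opening: 1.004
grasp_force: 0.0
time: 2.18
ee_pos: [0.2855, -0.5196, 0.5514]
ee_rot: [180.0, -0.0, 15.6]
force: [1.0, -0.8, 0.4]
opening: 1.001
grasp_force: 0.0
```

```bash
echo '[[2.7,-2.9,0,0,0,0,1],[5.4,-5.8,0,0,0,0,1],[8,-8.8,0,0,0,0,1],[10.7,-11.7,0,0,0,0,1],[13.4,-14.6,0,0,0,0,1]]' > rows.txt && python3 -m jog rows.txt
echo '[[2.7,-2.9,0,0,0,0,1],[5.4,-5.8,0,0,0,0,1],[8,-8.8,0,0,0,0,1],[10.7,-11.7,0,0,0,0,1],[13.4,-14.6,0,0,0,0,1]]' > rows.txt && python3 -m jog rows.txt
echo '[[2.7,-2.9,0,0,0,0,1],[5.4,-5.8,0,0,0,0,1],[8,-8.8,0,0,0,0,1],[10.7,-11.7,0,0,0,0,1],[13.4,-14.6,0,0,0,0,1]]' > rows.txt && python3 -m jog rows.txt
echo '[[2.7,-2.9,0,0,0,1.5,1],[5.4,-5.8,0,0,0,3,1],[8,-8.8,0,0,0,4.2,1],[10.7,-11.7,0,0,0,4.2,1],[13.4,-14.6,0,0,0,4.2,1]]' > rows.txt && python3 -m jog rows.txt; python3 -c "
from bench import robot;print(robot.sense())"
```

```text
time: 2.6
ee_pos: [0.375, -0.3428, 0.5516]
ee_rot: [180.0, -0.0, 15.6]
force: [1.1, -0.3, -0.3]
opening: 1.001
grasp_force: 0.0
time: 3.02
ee_pos: [0.4647, -0.1661, 0.5517]
ee_rot: [180.0, -0.0, 15.6]
force: [0.2, -0.7, 0.3]
opening: 0.996
grasp_force: 0.0
time: 3.43
ee_pos: [0.5545, 0.0104, 0.5516]
ee_rot: [180.0, -0.0, 15.6]
force: [0.7, -0.2, 0.9]
opening: 0.999
grasp_force: 0.0
time: 3.85
ee_pos: [0.6444, 0.1871, 0.5514]
ee_rot: [180.0, -0.0, 7.2]
force: [1.7, -0.4, 0.9]
opening: 1.002
grasp_force: 0.0
{'time': 3.85, 'joint_positions': array([  -3.89787947,   22.49662282,  -28.25082903,   69.75581272,
         10.45569035,   90.18829725, -113.06940029]), 'qvel': array([-40.15214509,  30.51991313,  -0.94622855, -44.82049127,
        14.25860072,  16.98890569, -33.45113367]), 'joint_efforts': array([  3.25143501, -70.16626596,  -5.61244905, -27.62455523,
        -0.57558971,  -0.44939859,   0.71600569]), 'ee_pos': array([0.64436254, 0.18708395, 0.55137147]), 'ee_rot': array([ 1.79984414e+02, -1.74191905e-02,  7.19390303e+00]), 'force': array([ 1.70913232, -0.41127503,  0.87611325]), 'wrist_torque': array([ 0.03208207, -0.04003085,  0.02606023]), 'grasp_force': 0.0, 'opening': 1.0015348697446562}
```

Scaled: 0.2 m is 20, 0.16 m is 16.

```bash
echo '[[0,0,4,0,0,0,1],[0,0,8,0,0,0,1],[0,0,12,0,0,0,1],[0,0,16,0,0,0,1],[0,0,20,0,0,0,1]]' > rows.txt && python3 -m jog rows.txt
echo '[[0,0,4,0,0,0,1],[0,0,8,0,0,0,1],[0,0,12,0,0,0,1],[0,0,16,0,0,0,1],[0,0,20,0,0,0,0.9]]' > rows.txt && python3 -m jog rows.txt
python3 - <<'E'
from h import *
cv2.imwrite('pics/t1.png',np.hstack([optics.camera('top')[160:400,200:500,::-1],optics.camera('side')[160:400,200:500,::-1]]))
E
```

```text
time: 4.27
ee_pos: [0.6435, 0.1852, 0.3496]
ee_rot: [-180.0, -0.0, 7.2]
force: [1.0, -0.7, 0.1]
opening: 0.999
grasp_force: 0.0
time: 4.68
ee_pos: [0.6438, 0.1851, 0.1497]
ee_rot: [-180.0, -0.0, 7.2]
force: [0.8, 0.1, -0.5]
opening: 0.905
grasp_force: 0.0
```

View pics/t1.png

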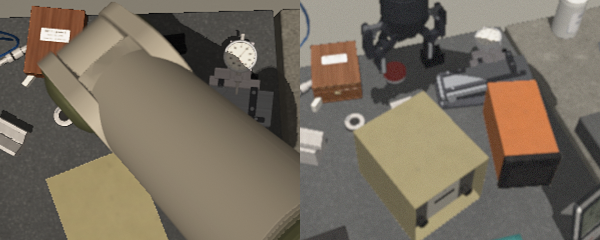

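The top view (left) is covered by the arm. The side view (right) shows the open gripper above the block at (390,40), clear of both boxes. I'll continue down.

```bash
echo '[[0,0.05,3.5,0,0,0,0.85],[0,0.05,7,0,0,0,0.85],[0,0.05,10,0,0,0,0.85],[0,0,12,0,0,0,0.85],[0,0,13.5,0,0,0,0.85]]' > rows.txt && python3 -m jog rows.txt 30
echo '[[0,0,0.5,0,0,0,0.85],[0,0,1,0,0,0,0.85],[0,0,1.3,0,0,0,0.85],[0,0,1.3,0,0,0,0.85]]' > rows.txt && python3 -m jog rows.txt
echo '[[0,0,0,0,0,0,0.3],[0,0,0,0,0,0,0.3],[0,0,0,0,0,0,0.3],[0,0,0,0,0,0,0.3],[0,0,0,0,0,0,0.3]]' > rows.txt && python3 -m jog rows.txt 30
echo '[[0,0,0,0,0,0,0.3],[0,0,0,0,0,0,0.3],[0,0,0,0,0,0,0.3],[0,0,0,0,0,0,0.3],[0,0,0,0,0,0,0.3]]' > rows.txt && python3 -m jog rows.txt 30
```

```text
time: 5.2
ee_pos: [0.6447, 0.1857, 0.0165]
ee_rot: [180.0, -0.0, 7.2]
force: [-0.4, 0.0, 0.7]
opening: 0.85
grasp_force: 0.0
time: 5.53
ee_pos: [0.6445, 0.1855, 0.0042]
ee_rot: [-180.0, -0.1, 7.2]
force: [0.4, -0.3, -0.7]
opening: 0.849
grasp_force: 0.0
time: 5.95
ee_pos: [0.6444, 0.1856, 0.0042]
ee_rot: [-180.0, -0.1, 7.2]
force: [-0.3, -0.8, 6.2]
opening: 0.506
grasp_force: 31.2
time: 6.37
ee_pos: [0.6444, 0.1856, 0.0042]
ee_rot: [-180.0, -0.1, 7.2]
force: [-0.7, 0.0, 7.2]
opening: 0.505
grasp_force: 31.2
```

Scaled: -0.1 m is -10, -0.08 m is -8.

```bash
echo '[[0,0,-2,0,0,0,0.3],[0,0,-5,0,0,0,0.3],[0,0,-8,0,0,0,0.3],[0,0,-10,0,0,0,0.3],[0,0,-10,0,0,0,0.3]]' > rows.txt && python3 -m jog rows.txt
cat >> h.py <<'E'
from scipy.spatial.transform import Rotation as Rot
O=np.array([.6698,.0960,.034]); Rm=rampR(-98.7)
RT=np.c_[Rm[:,1],Rm[:,0],-Rm[:,2]]
def delta(X,Y,Z):
    "shift and rotvec in the tool's axes to put TCP at ramp point X,Y,Z mm, square to ramp"
    s=robot.sense(); R=Rot.from_euler('xyz',s['ee_rot'],degrees=True).as_matrix()
    print('d',R.T@(O+Rm@np.array([X,Y,Z])/1e3-s['ee_pos']),'rv',Rot.from_matrix(R.T@RT).as_rotvec(degrees=True))
def where():
    s=robot.sense(); R=Rot.from_euler('xyz',s['ee_rot'],degrees=True).as_matrix()
    print('t',s['time'],'ramp xyz',1e3*(s['ee_pos']-O)@Rm,'err rot',Rot.from_matrix(RT.T@R).as_rotvec(degrees=True),'F ramp',s['force']@Rm,'op',s['opening'],s['grasp_force'])
E
python3 -c "
from h import *
delta(42,0,44); where(); print(robot.sense()['force'])"
```

```text
time: 6.78
ee_pos: [0.6457, 0.1859, 0.1074]
ee_rot: [-179.9, -0.3, 7.2]
force: [1.8, -0.5, -5.4]
opening: 0.508
grasp_force: 33.5
d [0.0038 0.123  0.0215] rv [-12.0307  -1.9712  15.8202]
t 6.7833 ramp xyz [-68.1348 -37.4583  89.5171] err rot [ 12.0307   1.9712 -15.8202] F ramp [-0.9324  1.8827 -5.3508] op 0.5078044034788807 33.47211786196567
[ 1.8307 -0.483  -5.4277]
```

Scaled: 0.123 m is 12.3, 0.1 m is 10, -2 degrees is -1.

```bash
echo '[[0.1,2.5,0,-1.2,-0.2,1.6,0.3],[0.2,5,0.5,-2.4,-0.4,3.2,0.3],[0.3,7.5,1,-3.6,-0.6,4.8,0.3],[0.4,10,1.5,-4.8,-0.8,6.35,0.3],[0.4,12.3,2.15,-6,-1,7.9,0.3]]' > rows.txt && python3 -m jog rows.txt
echo '[[0,0,0,0,0,0,0.3]]' > rows.txt && python3 -m jog rows.txt
python3 - <<'E'
from h import *
where()
for c,z in (('top',(185,305,330,490)),('side',(190,270,310,450))):
    im=avg(c,3); np.save(c+'_h.npy',im); a,b,l,r=z; cv2.imwrite(f'pics/h_{c}.png',cv2.resize(im[a:b,l:r],None,fx=5,fy=5,interpolation=cv2.INTER_CUBIC).clip(0,255).astype(np.uint8))
E
```

```text
time: 7.2
ee_pos: [0.6629, 0.0619, 0.0805]
ee_rot: [167.7, 0.4, -8.8]
force: [0.6, -0.6, -4.9]
opening: 0.505
grasp_force: 33.5
time: 7.28
ee_pos: [0.6624, 0.0588, 0.079]
ee_rot: [167.5, 0.5, -9.0]
force: [-0.3, -1.5, -4.3]
opening: 0.507
grasp_force: 33.4
t 7.2833 ramp xyz [46.434  -1.6927 36.1087] err rot [-0.5218 -0.5259  0.2166] F ramp [ 0.6464 -0.0769 -4.5374] op 0.5070725980786966 33.43918901751749
```

View pics/h_side.png

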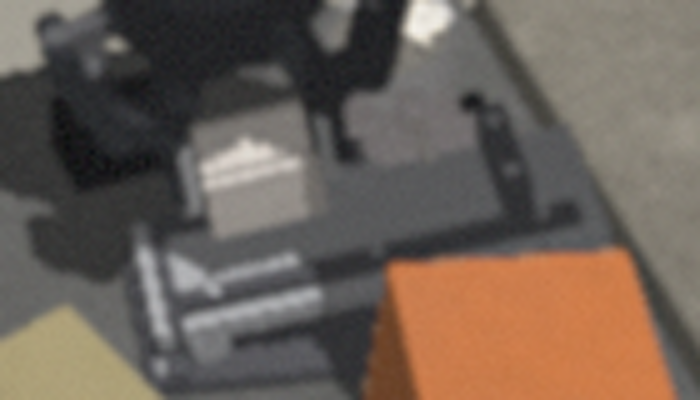

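The side view shows the held block level with the ramp above the foot of the channel, its near lower corners at crop (215,238) and (325,208). I'll settle the arm, then overlay the predicted ramp and block outlines to see the lateral offset.

```bash
echo '[[0,0,0,0,0,0,0.3],[0,0,0,0,0,0,0.3],[0,0,0,0,0,0,0.3]]' > rows.txt && python3 -m jog rows.txt
python3 - <<'E'
from h import *
where()
s=robot.sense(); R=Rot.from_euler('xyz',s['ee_rot'],degrees=True).as_matrix()
im0=cv2.imread('pics/side0.png').astype(np.float32); im1=avg('side',4)
k=4.5
def draw(im,segs):
    c=cv2.resize(im[200:265,325:445],None,fx=k,fy=k,interpolation=cv2.INTER_CUBIC).clip(0,255).astype(np.uint8)
    for P,col in segs:
        q=(proj('side',P)-[325,200]+.5)*k; cv2.polylines(c,[np.round(q).astype(int)],False,col,1)
    return c
rp=lambda *v:[O+Rm@np.array(p)/1e3 for p in v]
g=(0,255,0);r=(0,0,255)
ramp=[(rp((0,17,8),(48,17,8),(48,17,0),(0,17,0)),g),(rp((0,-16.3,8),(158,-16.3,8)),g),(rp((0,-20,4),(0,20,4)),g),(rp((127.6,-16,20),(127.6,20,20)),g)]
bp=lambda *v:[s['ee_pos']+R@np.array(p)/1e3 for p in v] # tool: x=ramp y, y=ramp x, z down
u=4.2
blk=[(bp((-16,-22,u),(-16,22,u),(-16,22,u-30),(-16,-22,u-30),(-16,-22,u)),r),(bp((-12,-22,u-30),(0,-22,u-18.5),(12,-22,u-30),(16,-22,u-30),(16,22,u-30),(-16,22,u-30)),r)]
cv2.imwrite('pics/ov.png',np.vstack([draw(im0,ramp),draw(im1,blk)]))
E
```

```text
time: 7.83
ee_pos: [0.6633, 0.064, 0.0819]
ee_rot: [167.9, 0.3, -8.6]
force: [0.3, -0.4, -5.3]
opening: 0.506
grasp_force: 33.4
t 7.8333 ramp xyz [41.8385 -1.5699 40.0919] err rot [-0.1049 -0.2933 -0.119 ] F ramp [-0.7863  0.3697 -5.2025] op 0.5055634704259201 33.44466665061191
```

View pics/ov.png

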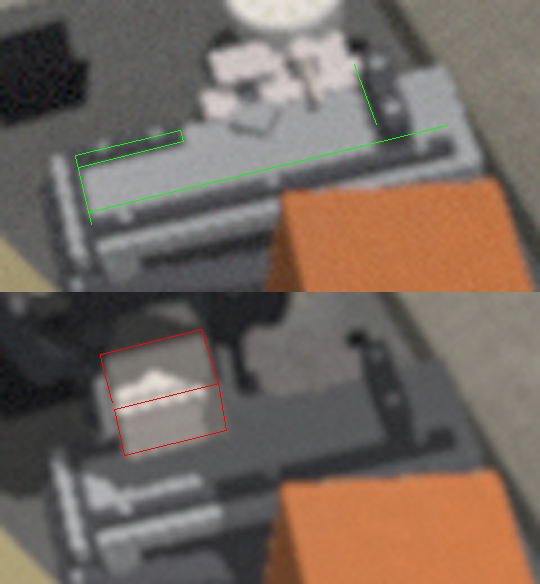

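The overlay fits. In the lower picture, the predicted (red) block outline agrees with the actual block within about 1 px (bottom edge (125,455)-(226,430)). In the upper picture, the ramp outline agrees too, with the stop appearing about 2 px up-slope of 127.6. Next I descend to just above the rails.

```bash
echo '[[0,0,0,0,0,0,0.3],[0,0,0,0,0,0,0.3],[0,0,0,0,0,0,0.3],[0,0,0,0,0,0,0.3],[0,0,0,0,0,0,0.3]]' > rows.txt && python3 -m jog rows.txt; python3 -c "
from h import *
where(); delta(42,0,15)"
```

```text
time: 8.45
ee_pos: [0.6633, 0.0638, 0.0817]
ee_rot: [167.9, 0.3, -8.7]
force: [0.6, -0.1, -4.4]
opening: 0.504
grasp_force: 33.4
t 8.45 ramp xyz [41.9796 -1.5784 39.8683] err rot [-0.1221 -0.3106 -0.1046] F ramp [-0.8925  0.6295 -4.321 ] op 0.5037991450924747 33.44411540077999
d [ 0.0017 -0.      0.0249] rv [0.1221 0.3106 0.1046]
```

```bash
echo '[[0.16,0,1,0.05,0.15,0.05,0.3],[0.16,0,1.8,0.05,0.15,0.05,0.3],[0.16,0,2.5,0.05,0.15,0.05,0.3],[0.16,0,2.5,0.05,0.15,0.05,0.3],[0.16,0,2.5,0.05,0.15,0.05,0.3]]' > rows.txt && python3 -m jog rows.txt; echo '[[0,0,0,0,0,0,0.3],[0,0,0,0,0,0,0.3],[0,0,0,0,0,0,0.3]]' > rows.txt && python3 -m jog rows.txt ;python3 -c "
from h import *
where(); delta(42,0,15)"
```

```text
time: 8.87
ee_pos: [0.6634, 0.0581, 0.0563]
ee_rot: [167.9, 0.1, -8.7]
force: [0.4, 0.2, -4.4]
opening: 0.506
grasp_force: 33.5
time: 9.12
ee_pos: [0.6641, 0.0586, 0.0576]
ee_rot: [168.0, -0.0, -8.7]
force: [0.1, 1.0, -4.6]
opening: 0.51
grasp_force: 33.5
t 9.1167 ramp xyz [41.9337  0.0764 15.1924] err rot [-0.008  0.017 -0.005] F ramp [-1.9092 -0.062  -4.339 ] op 0.5104445571337957 33.450646279379725
d [-0.0001  0.0001  0.0002] rv [ 0.008 -0.017  0.005]
```

```bash
echo '[[0,0,0.1,0,0,0,0.3],[0,0,0.2,0,0,0,0.3],[0,0,0.3,0,0,0,0.3],[0,0,0.3,0,0,0,0.3]]' > rows.txt && python3 -m jog rows.txt;python3 -c "
from h import *
where()"; echo '[[0,0,0.05,0,0,0,0.3],[0,0,0.1,0,0,0,0.3],[0,0,0.1,0,0,0,0.3]]' > rows.txt && python3 -m jog rows.txt;python3 -c "
from h import *
where()"
```

```text
time: 9.45
ee_pos: [0.6637, 0.0577, 0.0542]
ee_rot: [168.0, 0.0, -8.7]
force: [0.6, -1.2, -4.3]
opening: 0.511
grasp_force: 33.4
t 9.45 ramp xyz [42.1408 -0.2086 11.6816] err rot [-0.0316 -0.0223 -0.0045] F ramp [ 0.1621  0.7257 -4.3826] op 0.5110924888291021 33.44420605804771
time: 9.7
ee_pos: [0.6638, 0.0575, 0.0533]
ee_rot: [168.0, 0.0, -8.7]
force: [-0.3, -0.8, -4.5]
opening: 0.506
grasp_force: 33.4
t 9.7 ramp xyz [42.0846 -0.1389 10.7847] err rot [-0.0278 -0.0157 -0.0038] F ramp [-0.1624 -0.1584 -4.6041] op 0.506245208461576 33.44535924028605
```

Scaled: 0.001 m is 0.1, 0.0005 m is 0.05.

```bash
echo '[[0,0,0.05,0,0,0,0.3],[0,0,0.1,0,0,0,0.3],[0,0,0.1,0,0,0,0.3]]' > rows.txt && python3 -m jog rows.txt;python3 -c "
from h import *
where();print(robot.sense()['wrist_torque']@Rm)"
```

```text
time: 9.95
ee_pos: [0.6638, 0.0573, 0.0523]
ee_rot: [168.0, 0.0, -8.7]
force: [-0.1, 0.7, -4.5]
opening: 0.502
grasp_force: 33.4
t 9.95 ramp xyz [42.0786 -0.1274  9.7762] err rot [-0.0266 -0.0153 -0.0029] F ramp [-1.5775 -0.1961 -4.2569] op 0.5020238033070209 33.44475372112356
[-0.002   0.4306  0.0023]
```

```bash
for i in 1; do echo '[[0,0,0.05,0,0,0,0.3],[0,0,0.1,0,0,0,0.3],[0,0,0.15,0,0,0,0.3],[0,0,0.15,0,0,0,0.3]]' > rows.txt && python3 -m jog rows.txt | grep force;python3 -c "
from h import *
where();print(robot.sense()['wrist_torque']@Rm)"; done
```

```text
force: [0.3, -0.0, -4.2]
grasp_force: 33.4
t 10.2833 ramp xyz [42.1133 -0.1272  8.2461] err rot [-0.0299 -0.0157 -0.0042] F ramp [-0.9169  0.2641 -4.1384] op 0.5048138779523195 33.44426164752804
[ 0.0194  0.3814 -0.0029]
```

```bash
echo '[[0,0,0.05,0,0,0,0.3],[0,0,0.1,0,0,0,0.3],[0,0,0.15,0,0,0,0.3],[0,0,0.15,0,0,0,0.3]]' > rows.txt && python3 -m jog rows.txt | grep force;python3 -c "
from h import *
where();print(robot.sense()['wrist_torque']@Rm)"
```

```text
force: [-0.2, 0.7, -4.2]
grasp_force: 33.4
t 10.6167 ramp xyz [42.116  -0.1341  6.7483] err rot [-0.0286 -0.0159 -0.0053] F ramp [-1.5244 -0.2921 -3.9366] op 0.5059003901274588 33.44489964656532
[ 0.0737  0.4645 -0.0063]
```

Scaled: 0.001 m is 0.1, 0.0005 m is 0.05.

```bash
echo '[[0,0,0.05,0,0,0,0.3],[0,0,0.1,0,0,0,0.3],[0,0,0.1,0,0,0,0.3]]' > rows.txt && python3 -m jog rows.txt | grep force;python3 -c "
from h import *
where();print(robot.sense()['wrist_torque']@Rm)"
```

```text
force: [-0.4, 0.2, -4.0]
grasp_force: 33.4
t 10.8667 ramp xyz [42.1084 -0.1409  5.7625] err rot [-0.0268 -0.0165 -0.0033] F ramp [-0.9616 -0.4461 -3.8813] op 0.5040172208806624 33.4456744173076
[-0.0118  0.4514 -0.0124]
```

```bash
echo '[[0,0,0.05,0,0,0,0.3],[0,0,0.1,0,0,0,0.3],[0,0,0.1,0,0,0,0.3]]' > rows.txt && python3 -m jog rows.txt | grep force;python3 -c "
from h import *
where();print(robot.sense()['wrist_torque']@Rm)"
```

```text
force: [0.0, -0.4, -5.2]
grasp_force: 33.4
t 11.1167 ramp xyz [42.0864 -0.1391  4.7732] err rot [-0.0263 -0.0168 -0.0019] F ramp [-0.6946  0.1082 -5.1885] op 0.5035788859636037 33.444575727917254
[0.0449 0.3953 0.005 ]
```

```bash
echo '[[0,0,0.04,0,0,0,0.3],[0,0,0.08,0,0,0,0.3],[0,0,0.08,0,0,0,0.3]]' > rows.txt && python3 -m jog rows.txt | grep force;python3 -c "
from h import *
where();print(robot.sense()['wrist_torque']@Rm)"
```

```text
force: [-0.1, 0.6, -4.1]
grasp_force: 33.6
t 11.3667 ramp xyz [41.9375  0.0354  4.216 ] err rot [-0.0123  0.0093 -0.0088] F ramp [-1.4607 -0.1901 -3.9052] op 0.508018545170788 33.576830442762
[0.0627 0.4261 0.0193]
```

The manual's scale: shifts go in cm and turns go in units of 2 degrees. Converting my numbers, 0.0006 m is 0.06, 0.0003 m is 0.03.

```bash
echo '[[0,0,0.03,0,0,0,0.3],[0,0,0.06,0,0,0,0.3],[0,0,0.06,0,0,0,0.3]]' > rows.txt && python3 -m jog rows.txt | grep force;python3 -c "
from h import *
where();print(robot.sense()['wrist_torque']@Rm)"
```

```text
force: [0.3, 1.3, 3.8]
grasp_force: 34.4
t 11.6167 ramp xyz [41.7088  0.3634  4.1918] err rot [ 0.0108  0.0592 -0.0075] F ramp [-0.4756  0.1021  3.9443] op 0.5072575205496601 34.38196218106896
[-0.0745  0.3549 -0.0276]
```

Scaled: -0.018 m is -1.8, -0.016 m is -1.6.

```bash
echo '[[0,-0.4,-0.06,0,0,0,0.3],[0,-0.8,-0.06,0,0,0,0.3],[0,-1.2,-0.06,0,0,0,0.3],[0,-1.6,-0.06,0,0,0,0.3],[0,-1.8,-0.06,0,0,0,0.3]]' > rows.txt && python3 -m jog rows.txt | grep force;  echo '[[0,0,0,0,0,0,0.3],[0,0,0,0,0,0,0.3],[0,0,0,0,0,0,0.3]]' > rows.txt && python3 -m jog rows.txt; python3 -c "
from h import *
where();print(robot.sense()['wrist_torque']@Rm)"
```

```text
force: [0.1, 1.5, 1.8]
grasp_force: 34.2
time: 12.28
ee_pos: [0.6664, 0.0739, 0.0431]
ee_rot: [168.0, -0.0, -8.7]
force: [0.3, 2.5, 2.7]
opening: 0.504
grasp_force: 34.3
t 12.2833 ramp xyz [23.7813 -0.0162  4.2176] err rot [-0.0013  0.0084 -0.0132] F ramp [-1.9342 -0.049   3.1695] op 0.5036876723264859 34.31777607416734
[-0.0284  0.6289  0.0338]
```

Scaled: -0.07 m is -7, -0.05 m is -5.

```bash
echo '[[0,0,0,0,0,0,0.55],[0,0,0,0,0,0,0.6],[0,0,0,0,0,0,0.65],[0,0,0,0,0,0,0.7],[0,0,0,0,0,0,0.7]]' > rows.txt && python3 -m jog rows.txt | tail -3;  echo '[[0,0,-1,0,0,0,0.7],[0,0,-3,0,0,0,0.7],[0,0,-5,0,0,0,0.7],[0,0,-7,0,0,0,0.7],[0,0,-7,0,0,0,0.7]]' > rows.txt && python3 -m jog rows.txt; python3 - <<'E'
from h import *
where(); delta(-25,0,60)
im=avg('side',2); cv2.imwrite('pics/rel.png',cv2.resize(im[190:270,310:450],None,fx=5,fy=5,interpolation=cv2.INTER_CUBIC).clip(0,255).astype(np.uint8))
E
```

```text
force: [0.7, -0.4, -0.2]
opening: 0.7
grasp_force: 0.0
time: 13.12
ee_pos: [0.6705, 0.0898, 0.116]
ee_rot: [168.2, -0.3, -8.6]
force: [0.3, 0.8, 0.8]
opening: 0.7
grasp_force: 0.0
t 13.1167 ramp xyz [22.9104  1.65   78.9287] err rot [0.1529 0.2913 0.0077] F ramp [-0.6893  0.1775  0.9353] op 0.7002011644404526 0.0
d [-0.0018 -0.0479  0.019 ] rv [-0.1529 -0.2913 -0.0077]
```

View pics/rel.png

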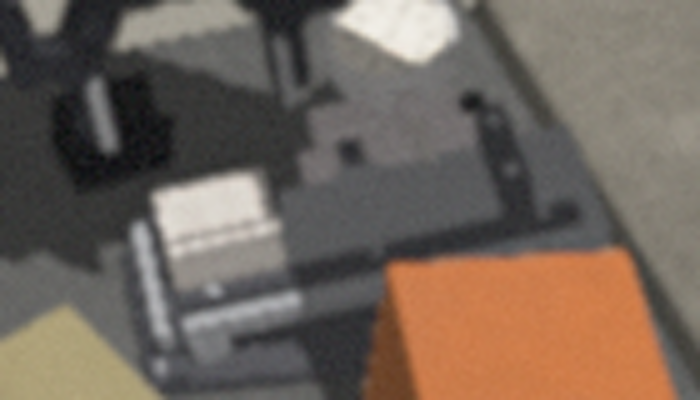

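The block lies flat in the channel against the lip: front face at crop (225,265), left end at (165,250), with the gripper clear. Next I shut the fingers and go in behind it.

Scaled: -0.048 m is -4.8, 0.019 m is 1.9, -0.3 degrees is -0.15.

```bash
echo '[[-0.18,-2.4,0,-0.075,-0.15,0,0.3],[-0.18,-4.8,1,-0.075,-0.15,0,0],[-0.18,-4.8,1.9,-0.075,-0.15,0,0],[-0.18,-4.8,1.9,-0.075,-0.15,0,0],[-0.18,-4.8,1.9,-0.075,-0.15,0,0]]' > rows.txt && python3 -m jog rows.txt 40;  echo '[[0,0,0,0,0,0,0],[0,0,0,0,0,0,0],[0,0,0,0,0,0,0]]' > rows.txt && python3 -m jog rows.txt;python3 - <<'E'
from h import *
where(); delta(-25,0,9)
E
```

```text
time: 13.63
ee_pos: [0.6723, 0.1297, 0.0816]
ee_rot: [167.7, 0.4, -8.8]
force: [-0.3, -0.0, -0.0]
opening: 0.005
grasp_force: 0.0
time: 13.88
ee_pos: [0.6735, 0.13, 0.0835]
ee_rot: [167.8, 0.3, -8.8]
force: [-0.1, -0.8, -0.0]
opening: 0.0
grasp_force: 0.0
t 13.8833 ramp xyz [-23.098   -1.4891  55.4699] err rot [-0.1766 -0.2824  0.066 ] F ramp [ 0.8381 -0.0165 -0.1892] op 8.852346036759155e-05 0.0
d [ 0.0017 -0.002   0.0465] rv [ 0.1766  0.2824 -0.066 ]
```

Scaled: 0.046 m is 4.6, 0.04 m is 4, 0.28 degrees is 0.14.

```bash
echo '[[0.16,-0.2,1.5,0.09,0.14,0,0],[0.16,-0.2,3,0.09,0.14,0,0],[0.16,-0.2,4,0.09,0.14,0,0],[0.16,-0.2,4.6,0.09,0.14,0,0],[0.16,-0.2,4.6,0.09,0.14,0,0]]' > rows.txt && python3 -m jog rows.txt ;  echo '[[0,0,0,0,0,0,0],[0,0,0,0,0,0,0],[0,0,0,0,0,0,0]]' > rows.txt && python3 -m jog rows.txt;python3 - <<'E'
from h import *
where(); delta(-17,0,9)
E
```

```text
time: 14.3
ee_pos: [0.6727, 0.1221, 0.0364]
ee_rot: [167.9, 0.1, -8.7]
force: [-0.6, -0.2, -0.0]
opening: -0.001
grasp_force: 0.0
time: 14.55
ee_pos: [0.6739, 0.1232, 0.0383]
ee_rot: [168.0, -0.0, -8.7]
force: [-0.6, -0.1, -0.0]
opening: 0.005
grasp_force: 0.0
t 14.55 ramp xyz [-26.04    -0.1128   9.9046] err rot [0.043  0.0322 0.0025] F ramp [ 0.1379 -0.615  -0.0778] op 0.004561503354167574 0.0
d [0.0001 0.009  0.0009] rv [-0.043  -0.0322 -0.0025]
```

Scaled: 0.01 m is 1, 0.009 m is 0.9.

```bash
echo '[[0,0.3,0.1,0,0,0,0],[0,0.6,0.1,0,0,0,0],[0,0.8,0.1,0,0,0,0],[0,0.9,0.1,0,0,0,0],[0,1,0.1,0,0,0,0]]' > rows.txt && python3 -m jog rows.txt|grep force
echo '[[0,0.1,0,0,0,0,0],[0,0.2,0,0,0,0,0],[0,0.4,0,0,0,0,0],[0,0.6,0,0,0,0,0],[0,0.8,0,0,0,0,0]]' > rows.txt && python3 -m jog rows.txt|grep force
echo '[[0,0.2,0,0,0,0,0],[0,0.4,0,0,0,0,0],[0,0.6,0,0,0,0,0],[0,0.8,0,0,0,0,0],[0,1,0,0,0,0,0]]' > rows.txt && python3 -m jog rows.txt|grep force
python3 - <<'E'
from h import *
where(); print(np.mean([robot.sense()['force']@Rm for _ in range(3)],0))
im=avg('side',2); cv2.imwrite('pics/push1.png',cv2.resize(im[190:270,310:450],None,fx=5,fy=5,interpolation=cv2.INTER_CUBIC).clip(0,255).astype(np.uint8))
E
```

```text
force: [-0.1, 0.8, -0.8]
grasp_force: 0.0
force: [1.0, 0.7, -0.0]
grasp_force: 0.7
force: [0.4, 1.3, 0.6]
grasp_force: 0.7
t 15.8 ramp xyz [ 2.3965 -0.5281  8.0407] err rot [ 0.0079 -0.0282 -0.0035] F ramp [-1.2329  0.1504  0.8733] op 0.001410329765159821 0.6908400497354705
[-1.2329  0.1504  0.8733]
```

View pics/push1.png

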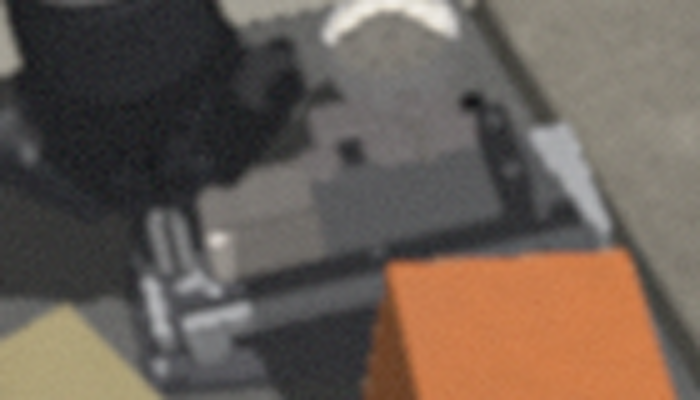

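Side view: the shut fingers (175,240) touch the block's lower end at (215,255), and the block has moved about 15 mm up from the lip. I'll keep pushing at a slower rate.

```bash
echo '[[0.04,0.2,0,0,0,0,0],[0.04,0.4,0,0,0,0,0],[0.04,0.6,0,0,0,0,0],[0.04,0.8,0,0,0,0,0],[0.04,1,0,0,0,0,0]]' > rows.txt && python3 -m jog rows.txt|grep force
echo '[[0,0.1,0,0,0,0,0],[0,0.2,0,0,0,0,0],[0,0.3,0,0,0,0,0],[0,0.4,0,0,0,0,0],[0,0.5,0,0,0,0,0]]' > rows.txt && python3 -m jog rows.txt|grep force; python3 -c "
from h import *
where()"
echo '[[0,0.1,0,0,0,0,0],[0,0.2,0,0,0,0,0],[0,0.3,0,0,0,0,0],[0,0.4,0,0,0,0,0],[0,0.5,0,0,0,0,0]]' > rows.txt && python3 -m jog rows.txt|grep force; python3 -c "
from h import *
where()"
```

```text
force: [-0.4, 1.7, -0.5]
grasp_force: 0.7
force: [-0.6, 3.5, -0.7]
grasp_force: 1.5
t 16.7333 ramp xyz [16.988  -0.2223  8.0831] err rot [ 0.025  -0.029  -0.0172] F ramp [-3.4086 -1.08   -0.0034] op 6.232320561097332e-05 1.46314014444215
force: [-1.5, 5.6, -0.7]
grasp_force: 2.7
t 17.15 ramp xyz [21.1946 -0.3459  8.165 ] err rot [ 0.078  -0.0251 -0.0458] F ramp [-5.2864 -2.3413  0.453 ] op 0.0003194544774779558 2.6580823868755488
```

```bash
echo '[[0,0.1,0,0,0,0,0],[0,0.2,0,0,0,0,0],[0,0.3,0,0,0,0,0],[0,0.4,0,0,0,0,0],[0,0.5,0,0,0,0,0]]' > rows.txt && python3 -m jog rows.txt|grep force; python3 -c "
from h import *
where()"
echo '[[0,0.1,0,0,0,0,0],[0,0.2,0,0,0,0,0],[0,0.3,0,0,0,0,0],[0,0.4,0,0,0,0,0],[0,0.5,0,0,0,0,0]]' > rows.txt && python3 -m jog rows.txt|grep force; python3 -c "
from h import *
where()"
```

```text
force: [-0.9, 6.6, -1.0]
grasp_force: 3.0
t 17.5667 ramp xyz [25.8722 -0.3995  8.2485] err rot [ 0.1031 -0.021  -0.0533] F ramp [-6.4859 -1.8677  0.3631] op -0.0003063780530340867 3.0218654081488694
force: [-0.1, 2.9, -0.3]
grasp_force: 1.4
t 17.9833 ramp xyz [32.4666 -0.0784  8.0507] err rot [-0.0105 -0.0264  0.0004] F ramp [-2.8002 -0.5327  0.3365] op 0.0018946716731493925 1.3800473338051233
```

```bash
echo '[[0,0.2,0,0,0,0,0],[0,0.4,0,0,0,0,0],[0,0.6,0,0,0,0,0],[0,0.8,0,0,0,0,0],[0,1,0,0,0,0,0]]' > rows.txt && python3 -m jog rows.txt|grep force
echo '[[0,0.2,0,0,0,0,0],[0,0.4,0,0,0,0,0],[0,0.6,0,0,0,0,0],[0,0.8,0,0,0,0,0],[0,1,0,0,0,0,0]]' > rows.txt && python3 -m jog rows.txt|grep force; echo '[[0,0.1,0,0,0,0,0],[0,0.2,0,0,0,0,0],[0,0.3,0,0,0,0,0],[0,0.4,0,0,0,0,0],[0,0.5,0,0,0,0,0]]' > rows.txt && python3 -m jog rows.txt|grep force; python3 -c "
from h import *
where()"
```

```text
force: [-0.7, 3.9, -0.6]
grasp_force: 1.3
force: [-0.1, 3.0, -0.5]
grasp_force: 1.3
force: [-0.1, 3.1, -1.5]
grasp_force: 1.3
t 19.2333 ramp xyz [57.1913 -0.1341  8.035 ] err rot [ 0.0111 -0.0279 -0.0082] F ramp [-3.2575 -0.5277 -0.7993] op -0.0004157217434277505 1.2899381114220887
```

```bash
echo '[[0,0.1,0,0,0,0,0],[0,0.2,0,0,0,0,0],[0,0.3,0,0,0,0,0],[0,0.4,0,0,0,0,0],[0,0.5,0,0,0,0,0]]' > rows.txt && python3 -m jog rows.txt|grep force; echo '[[0,0.05,0,0,0,0,0],[0,0.1,0,0,0,0,0],[0,0.15,0,0,0,0,0],[0,0.2,0,0,0,0,0],[0,0.25,0,0,0,0,0]]' > rows.txt && python3 -m jog rows.txt|grep force;  python3 -c "
from h import *
where()"
```

```text
force: [-1.0, 3.1, -0.7]
grasp_force: 1.3
force: [-0.0, 2.7, -1.0]
grasp_force: 1.3
t 20.0667 ramp xyz [64.6917 -0.1502  8.0178] err rot [ 0.0072 -0.0296 -0.009 ] F ramp [-2.7962 -0.4214 -0.4557] op 0.0005771192306959201 1.2937479456468282
```

Scaled: 0.002 m is 0.2, 0.0015 m is 0.15.

```bash
echo '[[0,0.05,0,0,0,0,0],[0,0.1,0,0,0,0,0],[0,0.15,0,0,0,0,0],[0,0.2,0,0,0,0,0],[0,0.2,0,0,0,0,0]]' > rows.txt && python3 -m jog rows.txt|grep force;  python3 -c "
from h import *
where()"
```

```text
force: [-0.7, 2.2, -0.2]
grasp_force: 1.0
t 20.4833 ramp xyz [66.934  -0.1053  8.0132] err rot [-0.0062 -0.03    0.004 ] F ramp [-2.0597 -1.0441  0.2282] op 0.0015200455386593088 1.00469227513031
```

```bash
echo '[[0,0.05,0,0,0,0,0],[0,0.1,0,0,0,0,0],[0,0.15,0,0,0,0,0],[0,0.15,0,0,0,0,0]]' > rows.txt && python3 -m jog rows.txt|grep force;  python3 -c "
from h import *
where()"
```

```text
force: [0.5, 2.0, 0.1]
grasp_force: 1.0
t 20.8167 ramp xyz [68.3484 -0.1193  8.0309] err rot [-0.002  -0.0292  0.0011] F ramp [-2.0151  0.2339  0.527 ] op -0.00029580200106506634 1.0377725156573092
```

Scaled: 0.0012 m is 0.12, 0.0008 m is 0.08.

```bash
echo '[[0,0.04,0,0,0,0,0],[0,0.08,0,0,0,0,0],[0,0.12,0,0,0,0,0],[0,0.12,0,0,0,0,0]]' > rows.txt && python3 -m jog rows.txt|grep force;  python3 -c "
from h import *
where()"
```

```text
force: [-0.5, 2.3, 0.5]
grasp_force: 1.1
t 21.15 ramp xyz [69.5594 -0.1047  8.0255] err rot [-0.0009 -0.03    0.0047] F ramp [-2.0733 -0.8591  0.9034] op -0.0013893167623658395 1.0935211308464687
```

```bash
echo '[[0,0.04,0,0,0,0,0],[0,0.08,0,0,0,0,0],[0,0.12,0,0,0,0,0],[0,0.12,0,0,0,0,0]]' > rows.txt && python3 -m jog rows.txt|grep force;  python3 -c "
from h import *
where()"
```

```text
force: [-0.5, 2.8, 0.2]
grasp_force: 1.0
t 21.4833 ramp xyz [70.7528 -0.1446  8.0202] err rot [-0.0024 -0.0308 -0.0015] F ramp [-2.5621 -0.8753  0.7023] op -0.002375010297341383 1.0365617922957426
```

```bash
echo '[[0,0.04,0,0,0,0,0],[0,0.08,0,0,0,0,0],[0,0.12,0,0,0,0,0],[0,0.12,0,0,0,0,0]]' > rows.txt && python3 -m jog rows.txt|grep force;  python3 -c "
from h import *
where()"
```

```text
force: [0.5, -0.6, 0.1]
grasp_force: 0.0
t 21.8167 ramp xyz [72.6776 -0.0189  7.8973] err rot [-0.0472 -0.0367  0.0334] F ramp [ 0.5319  0.631  -0.0201] op 0.001514021072846023 0.0
```

The push force fell to zero, so the latch has probably snapped in and carried the block home. I'll confirm with a light touch.

Scaled: 0.0006 m is 0.06, 0.0003 m is 0.03.

```bash
echo '[[0,0.03,0,0,0,0,0],[0,0.06,0,0,0,0,0],[0,0.06,0,0,0,0,0]]' > rows.txt && python3 -m jog rows.txt|grep force;  python3 -c "
from h import *
where()"
```

```text
force: [-0.7, 0.1, -0.4]
grasp_force: 0.0
t 22.0667 ramp xyz [72.6145 -0.1145  7.9877] err rot [-0.0061 -0.0322  0.006 ] F ramp [-0.0734 -0.7005 -0.3767] op -0.0010035772566362098 0.0
```

```bash
echo '[[0,0.03,0,0,0,0,0],[0,0.06,0,0,0,0,0],[0,0.06,0,0,0,0,0]]' > rows.txt && python3 -m jog rows.txt|grep force;  python3 -c "
from h import *
where()"
```

```text
force: [-1.1, -0.7, -0.0]
grasp_force: 0.0
t 22.3167 ramp xyz [72.9818 -0.1263  8.0247] err rot [ 0.0083 -0.0279 -0.0049] F ramp [ 0.8246 -1.0031 -0.1957] op -0.00021437930062138803 0.003121499375993153
```

Scaled: 0.0006 m is 0.06, 0.0003 m is 0.03.

```bash
echo '[[0,0.03,0,0,0,0,0],[0,0.06,0,0,0,0,0],[0,0.06,0,0,0,0,0]]' > rows.txt && python3 -m jog rows.txt|grep force;  python3 -c "
from h import *
where()"
```

```text
force: [-0.5, 2.0, -1.3]
grasp_force: 0.9
t 22.5667 ramp xyz [73.0894 -0.1442  8.1004] err rot [ 0.0437 -0.0178 -0.023 ] F ramp [-2.1049 -0.7885 -0.8716] op 0.0003533164137118407 0.8702137914769992
```

```bash
echo '[[0,0.03,0,0,0,0,0],[0,0.06,0,0,0,0,0],[0,0.06,0,0,0,0,0]]' > rows.txt && python3 -m jog rows.txt|grep force;  python3 -c "
from h import *
where()"
```

```text
force: [0.2, 4.7, -2.1]
grasp_force: 2.3
t 22.8167 ramp xyz [73.2364 -0.1652  8.0904] err rot [ 0.0763 -0.0125 -0.0421] F ramp [-5.0198 -0.4666 -1.1266] op -0.005495680287969662 2.329050975095015
```

The block is firmly home: 5 N with almost no motion. I'll back off and lift away.

```bash
echo '[[0,-0.2,0,0,0,0,0],[0,-0.5,0,0,0,0,0],[0,-1,0,0,0,0,0],[0,-1.5,0,0,0,0,0],[0,-2,-1,0,0,0,0]]' > rows.txt && python3 -m jog rows.txt|grep force; echo '[[0,-1,-3,0,0,0,0],[0,-2,-6.5,0,0,0,0],[0,-4,-10,0,0,0,0],[0,-6,-13,0,0,0,0],[0,-6,-13,0,0,0,0]]' > rows.txt && python3 -m jog rows.txt;echo '[[0,0,0,0,0,0,0],[0,0,0,0,0,0,0],[0,0,0,0,0,0,0]]' > rows.txt && python3 -m jog rows.txt; python3 - <<'E'
from h import *
where()
g=[]
for c,(a,b,l,r) in (('side',(190,270,310,450)),('top',(215,295,340,480))):
    im=avg(c,3); g.append(cv2.resize(im[a:b,l:r],None,fx=3.7,fy=3.7,interpolation=cv2.INTER_CUBIC).clip(0,255).astype(np.uint8))
cv2.imwrite('pics/end.png',np.vstack(g))
E
```

```text
force: [0.6, 0.1, 0.5]
grasp_force: 0.0
time: 23.65
ee_pos: [0.6777, 0.1409, 0.184]
ee_rot: [168.5, -0.4, -8.3]
force: [0.2, 1.6, 0.9]
opening: -0.003
grasp_force: 0.0
time: 23.9
ee_pos: [0.6746, 0.1306, 0.1768]
ee_rot: [167.9, 0.1, -8.8]
force: [-1.1, -0.1, 0.7]
opening: 0.001
grasp_force: 0.0
t 23.9 ramp xyz [ -4.4837  -0.5218 146.9006] err rot [-0.0982 -0.126   0.0388] F ramp [ 0.3504 -1.0601  0.6216] op 0.0009428999007044777 0.0
```

View pics/end.png

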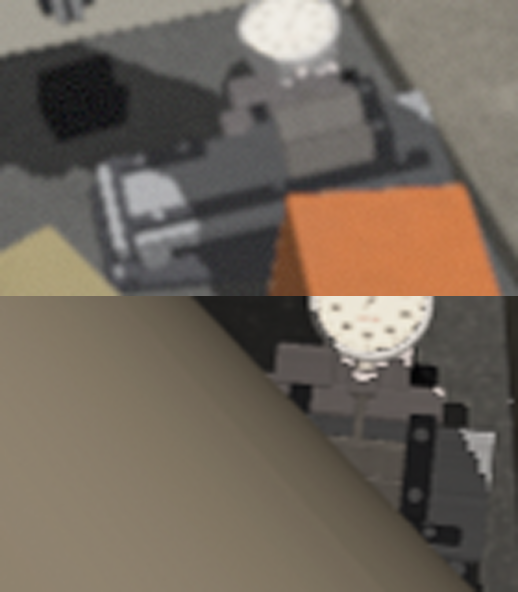

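The block sits up against the stop bar: right end at (370,145) in the side crop and at (405,455) in the top crop. It stays put without support, so the latch is holding it, and the gripper is clear.

```bash
python3 -c "
from bench import robot
print(robot.finish_job())"
```

```text
the job is handed in; nothing more can be done
None
```

I pushed the V-block past the latch and up to the stop, let go, and handed the job in. The push force fell to zero as the latch went in, and a light 5 N touch then found the block solid against the stop. The last pictures show it staying at the top unsupported, but the hand-in returned no verdict and I had no direct latch reading.

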